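# Slide the setting disc home in its seat

### The arm

A 6-joint arm with a two-finger parallel gripper is mounted at the origin on the work surface. World frame = base frame: x ahead of the robot, y to its left, z up, the work surface at z = 0. Lengths are in m, angles in rad, forces in N, time in s.
With the tool pointing down it reaches from about 0.275 to 0.85 m from the base axis. Payload 5.2 kg.
Tool frame: the origin (TCP) lies at the very end of the fingers, on their centre line; the grasp point (between the pads) lies 19 mm behind it (bot.grip_point_offset is the distance from the TCP to the grasp point, in m); z points along the fingers, y is the direction in which the jaws open and shut (so a half turn about z gives the same grasp; the last joint's range is limited). The gripper opens to 85 mm and grips with 20 to 120 N. Pads are 22 mm wide; open, the fingers measure 114 mm over their backs; the gripper's body (76 mm by 85 mm) begins 54 mm behind the grasp point. The pads swing forward as they close: fully open they stand 13 mm farther back than shut.
Start: joints at [1.124, 0.259, 1.535, -0, 1.348, -0.203], TCP at [0.133, 0.534, 0.231] pointing down, gripper open.
Joint ranges: [-3.14, 3.14], [-0.91, 2.08], [0.19, 2.58], [-1.22, 4.36], [0.22, 2.71], [-3.12, 3.12]. Speed limits (rad/s): [2.57, 2.57, 3.14, 3.14, 3.14, 3.14].

### API

Orientations are given as a 3x3 rotation matrix whose columns are the frame's x, y, z axes.
In Python, from station import bot gives the robot as it stands.
- The arm moves only by the tool play_rows, never from a script. Its argument "plan" is a list of rows, each an object of numbers: "tx", "ty", "tz": the shift along the tool's x, y, z in m; "turn": the turn about the tool's z in rad. A call has 1 to 20 rows; each row is the pose to reach, as a shift and turn from the pose commanded when the call began, along the tool's axes at that moment; what a row does not reach only later rows make up. A row lasts 1/12 s, in which the tool goes at most 41.7 mm and 7.16 degrees, less where a joint would pass 70% of its speed; a pose out of reach is approached as far as the arm can. A call with a gripper value outside its range is refused whole. "fingers" is the closure in counts, from 0 (fully open) to 255 (shut), set as the call begins (left out, the last holds). The fingers move at their own pace and stop on an object; "squeeze" is the grip in N (left out, the last holds). Time passes only in rows, so rows that repeat a pose let the fingers close. It gives the time, the measured TCP pose, the force and the opening at its end, in the units of the state.
- bot.observe(): the state, without advancing time (a new reading comes with each control period).
- bot.capture(name): name is "side" or "top"; returns a dict with "pixels" (384x512x3 uint8, blue, green, red), "fx", "fy", "cx", "cy" (pixels), "camera_from_world" (4x4, takes a point from world to camera coordinates). Camera axes: x right, y up, looking along -z (the intrinsics and any distortion apply to the point x, -y, -z); pixel columns grow to the right and rows downward; lengths in m; the calibration is good to about 2 mm. A picture is of the moment at which its call begins. There is no depth.
- bot.job_done(): hands the job in, once; it reports no verdict.
The state is a dict: "time_s": time; "joints": joint angles; "joint_vel": joint speeds; "tau": joint torques, N m; "tool_pos": TCP position; "orientation": TCP orientation; "force": force on the tool from outside, world axes, zero at the start; "ft_torque": the same for the moment, N m; "grip_width": finger opening in m.
Only numpy, scipy, OpenCV 4.12 (cv2) and the standard library are available. Lean on these libraries where they do the work, as an engineer would, in place of code of your own. Each camera call takes 0.05 s, during which the arm holds its last target.

### The job

Push the loose brass disc across the top of the blue seat block with a fingertip until it drops into the round recess there, take the finger off it, and then press down firmly on top of the disc for a moment so that it lies flat and fully home. Only push and press: do not lift the disc at any time, and leave everything else on the counter where it stands.

Things in the scene. Friction and masses are not known exactly. Their poses are not given: they have to be found in the camera images.
- disc: Loose brass setting disc, 44 mm diameter, 8 mm thick, about 0.1 kg, with a small dark dot in the middle of its upper face. Origin: centre of its underside; z up. It starts lying flat on the deck of the blue block, 60 to 95 mm (centre to centre) from the recess, and slides freely in any direction when pushed on its rim.
- seat_block: Blue steel seat block, fixed to the counter, 170 (x) x 110 (y) x 24 mm high, flat top (the deck) 24 mm above the counter, without any raised edge. Origin: centre of its underside; x along its length, z up. It may face any way. The recess lies 40 mm from the block's centre towards its +x end.
- seat (a point): Centre of the floor of the round recess (white floor, 16 mm above the counter; 48 mm across, 8 mm deep, 2 mm chamfer round the mouth). z up. With the disc home its origin lies here (2 mm play all round) and its top is level with the deck. Pushed over the rim, the disc tips in leading edge down and falls flat once its trailing edge clears the near rim. The floor is rigid; press with 3 to 25 N.
- gauge_rack: Steel gauge rack, fixed, 110 x 70 x 40 mm high, with two funnel-mouthed holes. Origin: centre of its underside. Bystander.
- plug_gauge: Polished steel plug gauge, 20 mm diameter, 74 mm long, standing loose in a hole of the gauge rack; its top is 84 mm above the counter. Origin: centre of its lower end. Bystander, leave it alone.
- thread_protector: White nylon thread protector, an open cap 49 mm across the foot, 36 mm high, standing on the counter. Origin: centre of its underside. Bystander, leave it alone.
- mallet_head: Copper mallet head without handle, lying on the counter, 78 (x) x 35 (y) x 36 mm high. Origin: centre of its underside. Bystander, leave it alone.
- feeler_block: Matte black steel feeler block lying on the counter, 65 (x) x 30 (y) x 22 mm high. Origin: centre of its underside. Bystander, leave it alone.
- ring_gauge: Dark steel ring gauge lying on the counter, 52 mm outside, 26 mm bore, 18 mm high. Origin: centre of its underside. Bystander, leave it alone.
Things that resemble listed ones, but are neither listed nor needed, are in the scene too. Several things have the shape of the disc; the one meant has the colours described above.

How it is judged:
On the way, in this order (a step that is already met when the one before it is completed fails the run):
1. the disc lies flat in the recess and the fingers are off it (horizontal distance between disc and seat below 0.004 m and z of disc in the frame of seat between -0.002 and 0.002 m and angle between disc's own z axis and vertical below 0.06 rad and contact force between the fingers and disc below 0.3 N), for 0.2 s.
2. the seated disc is pressed down with the fingers, with 2 N or more (horizontal distance between disc and seat below 0.004 m and z of disc in the frame of seat between -0.002 and 0.002 m and angle between disc's own z axis and vertical below 0.06 rad and contact force between the fingers and disc above 2 N), for 0.1 s.
At the end, for the whole second after the job is handed in: The disc is at rest, flat (within 0.06 rad) on the floor of the recess (height within 2 mm, centre within 4 mm of the recess's centre); the plug gauge, thread protector, mallet head, feeler block and ring gauge are within 20 mm of where they began (horizontal distance between disc and seat below 0.004 m and z of disc in the frame of seat between -0.002 and 0.002 m and angle between disc's own z axis and vertical below 0.06 rad and linear speed of disc below 0.02 m/s and distance of each of plug_gauge, thread_protector, mallet_head, feeler_block, ring_gauge from where it was at the start of the episode below 0.02 m); the robot touches nothing.
It fails at once if the disc is lifted more than 6 mm above the deck (height (world z) of disc above 0.03 m).
It fails at once if a bystander (plug gauge, thread protector, mallet head, feeler block or ring gauge) is displaced by more than 20 mm (distance of any of plug_gauge, thread_protector, mallet_head, feeler_block, ring_gauge from where it was at the start of the episode above 0.02 m).
It also fails if it takes over 58 s, if anything falls off the work surface, if the arm or the gripper's body presses on something with over 40 N, if the wrist force passes 120 N, or if a joint passes its speed limit or range.

## Working session

There is one attempt and no reset: what is moved stays moved. The work goes in short steps, Python scripts to look and compute and a tool call to move; the robot and the scene stay as the last step left them, time stands still between calls to the robot, and variables do not carry over. Pictures are saved under pics/ and viewed, and the job is handed in when it is done.

Besides the shell and the picture viewer there is one more tool, called as a command line: name --argument value ..., lists and objects as JSON in quotes. play_rows: Moves the arm, as the interface text tells. Its arguments: {"type":"object","properties":{"plan":{"type":"array","items":{"type":"object","properties":{"tx":{"type":"number"},"ty":{"type":"number"},"tz":{"type":"number"},"turn":{"type":"number"}}}},"fingers":{"type":"number"},"squeeze":{"type":"number"}},"required":["plan"]}

```bash
mkdir -p pics; ls
cat > h.py <<'E'
import numpy as np,cv2
def ray(c,u,v):
    T=np.array(c["camera_from_world"]);R=T[:3,:3];o=-R.T@T[:3,3]
    d=R.T@np.array([(u-c["cx"])/c["fx"],-(v-c["cy"])/c["fy"],-1.0]);return o,d
def onz(c,u,v,z):
    o,d=ray(c,u,v);return o+d*(z-o[2])/d[2]
def proj(c,p):
    T=np.array(c["camera_from_world"]);q=T[:3,:3]@np.array(p)+T[:3,3]
    return c["cx"]+c["fx"]*q[0]/-q[2], c["cy"]+c["fy"]*q[1]/q[2]
E
python3 - <<'E'
from station import bot
import cv2,pickle
for n in("top","side"):
    c=bot.capture(n);pickle.dump(c,open(n+".pkl","wb"));cv2.imwrite(f"pics/{n}0.png",c["pixels"]);print({k:v for k,v in c.items() if k!="pixels"})
print(bot.observe())
E
```

```text
pics
{'fx': 384.9781664360126, 'fy': 384.9781664360126, 'cx': 256.98524983204976, 'cy': 193.9581532408432, 'camera_from_world': array([[ 0.01709059, -0.99976575, -0.01327989,  0.00142802],
       [ 0.99533441,  0.01575042,  0.09519109, -0.55644369],
       [-0.09495963, -0.01484481,  0.99537043, -0.91898433],
       [ 0.        ,  0.        ,  0.        ,  1.        ]])}
{'fx': 459.0085124824251, 'fy': 459.0085124824251, 'cx': 260.67797840037633, 'cy': 186.65136571470413, 'camera_from_world': array([[ 0.70914116, -0.70490479, -0.0151012 , -0.42183107],
       [ 0.41718901,  0.40223735,  0.81495916, -0.26895356],
       [-0.56839435, -0.58422115,  0.5793216 , -0.81905748],
       [ 0.        ,  0.        ,  0.        ,  1.        ]])}
{'time_s': 0.1, 'joints': array([ 1.12421627e+00,  2.59277022e-01,  1.53598429e+00, -8.87882383e-06,
        1.34796745e+00, -2.02790053e-01]), 'joint_vel': array([ 0.00042242, -0.00067795, -0.00305109,  0.00091291, -0.00150497,
       -0.00190099]), 'tau': array([ 3.56300559e-03, -4.46972537e+01, -2.91244018e+01,  8.41924759e-06,
        6.27908885e-03, -5.20700965e-06]), 'tool_pos': array([0.13252896, 0.53331208, 0.23054982]), 'orientation': array([[-9.70430470e-01,  2.41379815e-01, -6.98798616e-04],
       [ 2.41380613e-01,  9.70429395e-01, -1.47939499e-03],
       [ 3.21038630e-04, -1.60432641e-03, -9.99998662e-01]]), 'force': array([ 1.07063144, -0.73340425,  0.04208615]), 'ft_torque': array([-0.04112074, -0.06355149, -0.01866138]), 'grip_width': 0.08557490030260302}
```

View pics/top0.png

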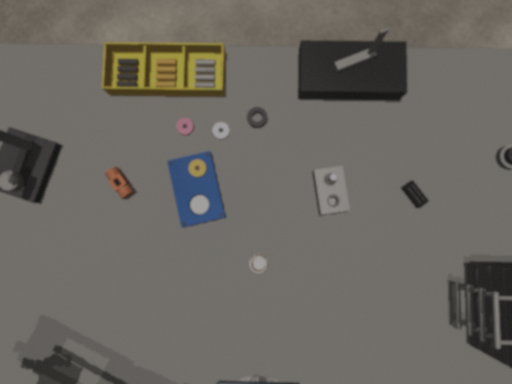

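View pics/side0.png

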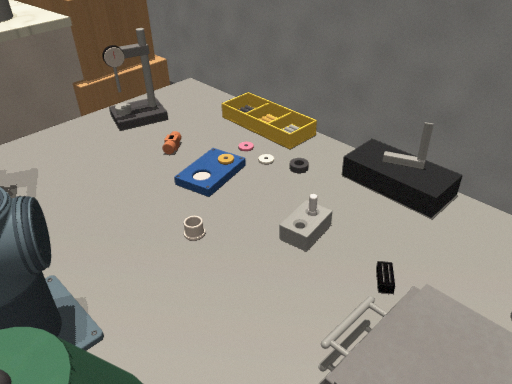

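Candidates with the disc's shape in the top view: yellow-brass with a dark dot at (197,168) on the blue block, pink at (185,126), and white at (221,130). The dark ring gauge is at (257,118). Only (197,168) is brass and lies on the deck. The white recess is at (200,204). Next I measure and check it in a crop.

```bash
cat > m.py <<'E'
import numpy as np,cv2,pickle
from h import *
def cents(c):
    hsv=cv2.cvtColor(c["pixels"],cv2.COLOR_BGR2HSV);out={}
    bl=cv2.inRange(hsv,(105,130,40),(125,255,255))
    k,lab,st,ce=cv2.connectedComponentsWithStats(bl);i=1+np.argmax(st[1:,4]);bm=(lab==i).astype(np.uint8)
    cn=max(cv2.findContours(bm,cv2.RETR_EXTERNAL,cv2.CHAIN_APPROX_NONE)[0],key=cv2.contourArea)
    hull=cv2.convexHull(cn);full=cv2.fillConvexPoly(np.zeros_like(bm),hull,1)
    g=cv2.inRange(hsv,(15,110,60),(35,255,255))*full
    w=cv2.inRange(hsv,(0,0,110),(179,90,255))*full
    for n,m in(("disc",g),("rec",w)):
        cc=cv2.findContours(m,cv2.RETR_EXTERNAL,cv2.CHAIN_APPROX_NONE)[0]
        cc=max(cc,key=cv2.contourArea);e=cv2.fitEllipse(cv2.convexHull(cc)) ;out[n]=e
    out["hull"]=hull;out["mask"]=bm
    return out
if __name__=="__main__":
  for n in("top","side"):
    c=pickle.load(open(n+".pkl","rb"));o=cents(c)
    print(n,o["disc"],o["rec"])
    print(" disc",onz(c,*o["disc"][0],.032)," rec floor",onz(c,*o["rec"][0],.016),"rec mouth",onz(c,*o["rec"][0],.024))
    q=cv2.approxPolyDP(o["hull"],4,True)[:,0];print(q.tolist())
    for p in q: print("   ",onz(c,*p,.024).round(4))
    u,v=map(int,o["disc"][0]);im=c["pixels"][v-40:v+60,u-60:u+60];cv2.imwrite(f"pics/crop_{n}.png",cv2.resize(im,None,fx=5,fy=5,interpolation=cv2.INTER_CUBIC))
E
python3 m.py
```

```text
top ((197.07814025878906, 167.7241668701172), (14.900369644165039, 15.190210342407227), 113.58843994140625) ((199.30770874023438, 204.30215454101562), (19.664203643798828, 21.106365203857422), 30.090106964111328)
 disc [0.61839127 0.15916276 0.032     ]  rec floor [0.52929694 0.15346552 0.016     ] rec mouth [0.52876956 0.15214651 0.024     ]
[[204, 154], [210, 156], [222, 211], [218, 217], [186, 224], [170, 166]]
    [0.6545 0.1444 0.024 ]
    [0.6497 0.1292 0.024 ]
    [0.5132 0.0958 0.024 ]
    [0.4983 0.1052 0.024 ]
    [0.4799 0.1833 0.024 ]
    [0.623  0.2282 0.024 ]
side ((225.45440673828125, 158.5381317138672), (10.300498962402344, 15.261350631713867), 88.58879852294922) ((201.3331298828125, 175.67686462402344), (8.374996185302734, 17.80959701538086), 83.8548812866211)
 disc [0.61510104 0.154739   0.032     ]  rec floor [0.53143244 0.1565663  0.016     ] rec mouth [0.52445344 0.14674384 0.024     ]
[[244, 158], [244, 165], [209, 195], [176, 183], [176, 176], [210, 150]]
    [0.6603 0.1301 0.024 ]
    [0.6361 0.1042 0.024 ]
    [0.4843 0.0671 0.024 ]
    [0.4588 0.1672 0.024 ]
    [0.4778 0.1931 0.024 ]
    [0.6231 0.2306 0.024 ]
```

View pics/crop_top.png

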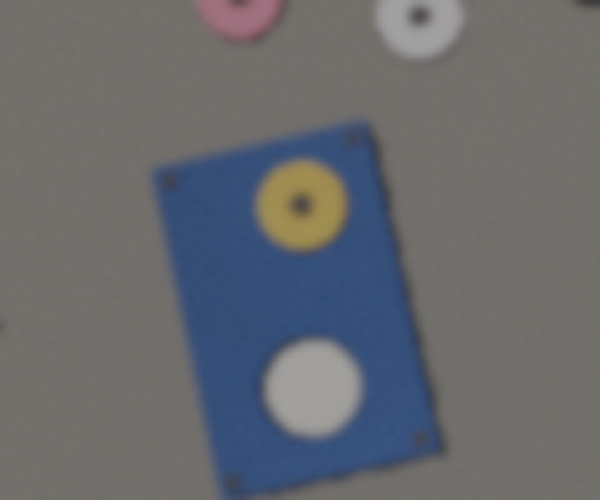

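View pics/crop_side.png

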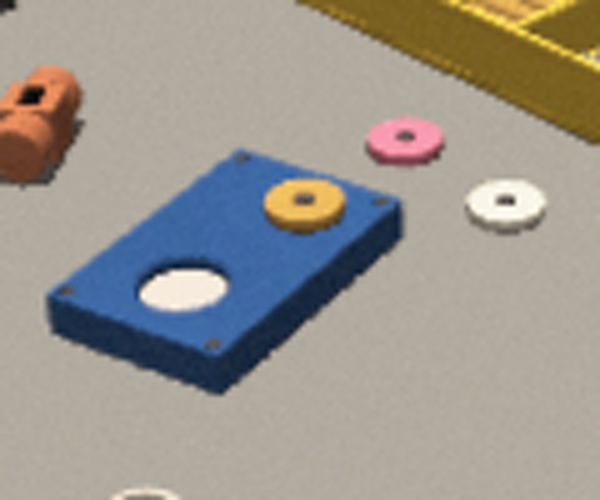

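The enlarged crops confirm it: brass with a dark centre dot, lying on the blue deck. Recess centre is about (0.529, 0.153) from both views and the disc about (0.618, 0.158). I will cradle the disc between slightly opened fingertips, first touching the bare deck between disc and recess to calibrate tip height.

play_rows --plan '[{"tx": -0.04, "ty": -0.02, "turn": -0.1}, {"tx": -0.52, "ty": -0.26, "turn": -0.31}, {"tx": -0.52, "ty": -0.26, "turn": -0.31}, {"tx": -0.52, "ty": -0.26, "turn": -0.31}, {"tx": -0.52, "ty": -0.26, "turn": -0.31}, {"tx": -0.52, "ty": -0.26, "turn": -0.31}, {"tx": -0.52, "ty": -0.26, "turn": -0.31}, {"tx": -0.52, "ty": -0.26, "turn": -0.31}, {"tx": -0.52, "ty": -0.26, "turn": -0.31}, {"tx": -0.52, "ty": -0.26, "turn": -0.31}, {"tx": -0.52, "ty": -0.26, "turn": -0.31}, {"tx": -0.52, "ty": -0.26, "turn": -0.31}, {"tx": -0.52, "ty": -0.26, "turn": -0.31}, {"tx": -0.52, "ty": -0.26, "turn": -0.31}, {"tx": -0.52, "ty": -0.26, "turn": -0.31}, {"tx": -0.52, "ty": -0.26, "turn": -0.31}, {"tx": -0.52, "ty": -0.26, "turn": -0.31}, {"tx": -0.52, "ty": -0.26, "turn": -0.31}, {"tx": -0.52, "ty": -0.26, "turn": -0.31}, {"tx": -0.52, "ty": -0.26, "turn": -0.31}]' --fingers 180

```text
$.plan[0]: bad value
```

play_rows --plan '[{"tx": -0.04, "ty": -0.02, "tz": 0.0, "turn": -0.1}, {"tx": -0.52, "ty": -0.26, "tz": 0.0, "turn": -0.31}, {"tx": -0.52, "ty": -0.26, "tz": 0.0, "turn": -0.31}, {"tx": -0.52, "ty": -0.26, "tz": 0.0, "turn": -0.31}, {"tx": -0.52, "ty": -0.26, "tz": 0.0, "turn": -0.31}, {"tx": -0.52, "ty": -0.26, "tz": 0.0, "turn": -0.31}, {"tx": -0.52, "ty": -0.26, "tz": 0.0, "turn": -0.31}, {"tx": -0.52, "ty": -0.26, "tz": 0.0, "turn": -0.31}, {"tx": -0.52, "ty": -0.26, "tz": 0.0, "turn": -0.31}, {"tx": -0.52, "ty": -0.26, "tz": 0.0, "turn": -0.31}, {"tx": -0.52, "ty": -0.26, "tz": 0.0, "turn": -0.31}, {"tx": -0.52, "ty": -0.26, "tz": 0.0, "turn": -0.31}, {"tx": -0.52, "ty": -0.26, "tz": 0.0, "turn": -0.31}, {"tx": -0.52, "ty": -0.26, "tz": 0.0, "turn": -0.31}, {"tx": -0.52, "ty": -0.26, "tz": 0.0, "turn": -0.31}, {"tx": -0.52, "ty": -0.26, "tz": 0.0, "turn": -0.31}, {"tx": -0.52, "ty": -0.26, "tz": 0.0, "turn": -0.31}, {"tx": -0.52, "ty": -0.26, "tz": 0.0, "turn": -0.31}]' --fingers 180

```text
time_s: 1.6
tool_pos: [0.5734, 0.1568, 0.231]
orientation: [[-0.998, -0.067, -0.001], [-0.067, 0.998, 0.0], [0.001, 0.0, -1.0]]
force: [-0.2, 0.1, 0.3]
grip_width: 0.0253
```

play_rows --plan '[{"tx": 0, "ty": 0, "tz": 0.04, "turn": 0}, {"tx": 0, "ty": 0, "tz": 0.08, "turn": 0}, {"tx": 0, "ty": 0, "tz": 0.12, "turn": 0}, {"tx": 0, "ty": 0, "tz": 0.15, "turn": 0}, {"tx": 0, "ty": 0, "tz": 0.175, "turn": 0}, {"tx": 0, "ty": 0, "tz": 0.19, "turn": 0}, {"tx": 0, "ty": 0, "tz": 0.2, "turn": 0}, {"tx": 0, "ty": 0, "tz": 0.2, "turn": 0}, {"tx": 0, "ty": 0, "tz": 0.2, "turn": 0}]'

```text
time_s: 2.35
tool_pos: [0.5743, 0.1568, 0.0318]
orientation: [[-0.998, -0.067, 0.0], [-0.067, 0.998, 0.0], [-0.0, 0.0, -1.0]]
force: [0.7, 0.7, 0.5]
grip_width: 0.025
```

Run:
```python
from station import bot
import cv2
for n,(u,v) in(("top",(197,185)),("side",(215,160))):
    c=bot.capture(n);cv2.imwrite(f"pics/{n}1.png",cv2.resize(c["pixels"][v-60:v+60,u-75:u+75],None,fx=4,fy=4,interpolation=cv2.INTER_CUBIC))
```

```text
(no output)
```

View pics/side1.png

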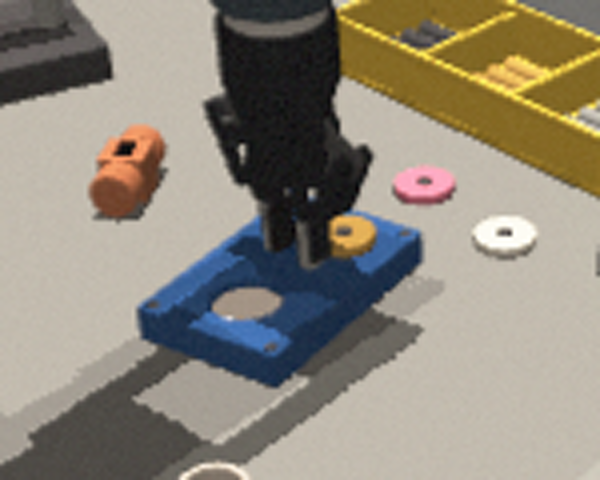

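The fingertips hover over the deck between the disc (crop 350,235) and the recess (crop 245,303), touching nothing. I creep down from here.

play_rows --plan '[{"tx": 0, "ty": 0, "tz": 0.002, "turn": 0}, {"tx": 0, "ty": 0, "tz": 0.004, "turn": 0}, {"tx": 0, "ty": 0, "tz": 0.006, "turn": 0}, {"tx": 0, "ty": 0, "tz": 0.006, "turn": 0}, {"tx": 0, "ty": 0, "tz": 0.006, "turn": 0}]'

```text
time_s: 2.87
tool_pos: [0.5745, 0.1558, 0.0253]
orientation: [[-0.998, -0.066, -0.0], [-0.066, 0.998, -0.0], [0.0, 0.0, -1.0]]
force: [0.3, -0.4, 0.1]
grip_width: 0.0249
```

play_rows --plan '[{"tx": 0, "ty": 0, "tz": 0.001, "turn": 0}, {"tx": 0, "ty": 0, "tz": 0.001, "turn": 0}, {"tx": 0, "ty": 0, "tz": 0.001, "turn": 0}]'

```text
time_s: 3.12
tool_pos: [0.5746, 0.1559, 0.0242]
orientation: [[-0.998, -0.066, -0.0], [-0.066, 0.998, 0.0], [0.0, 0.0, -1.0]]
force: [0.3, 0.2, 0.2]
grip_width: 0.0248
```

play_rows --plan '[{"tx": 0, "ty": 0, "tz": 0.001, "turn": 0}, {"tx": 0, "ty": 0, "tz": 0.001, "turn": 0}, {"tx": 0, "ty": 0, "tz": 0.001, "turn": 0}]'

```text
time_s: 3.37
tool_pos: [0.5747, 0.1559, 0.024]
orientation: [[-0.998, -0.066, 0.0], [-0.066, 0.998, -0.0], [-0.0, -0.0, -1.0]]
force: [-2.2, -0.7, 4.6]
grip_width: 0.0249
```

Contact shows at TCP z = 0.024, so the tips are level with the TCP. Now up, over the disc, and down behind it.

play_rows --plan '[{"tx": 0, "ty": 0, "tz": -0.02, "turn": 0}, {"tx": 0, "ty": 0, "tz": -0.04, "turn": 0}, {"tx": 0, "ty": 0, "tz": -0.04, "turn": 0}, {"tx": -0.03, "ty": 0, "tz": -0.04, "turn": 0}, {"tx": -0.06, "ty": 0, "tz": -0.04, "turn": 0}, {"tx": -0.087, "ty": 0, "tz": -0.04, "turn": 0}, {"tx": -0.087, "ty": 0, "tz": -0.04, "turn": 0}, {"tx": -0.087, "ty": 0, "tz": -0.02, "turn": 0}, {"tx": -0.087, "ty": 0, "tz": -0.008, "turn": 0}, {"tx": -0.087, "ty": 0, "tz": -0.0025, "turn": 0}, {"tx": -0.087, "ty": 0, "tz": -0.0025, "turn": 0}, {"tx": -0.087, "ty": 0, "tz": -0.0025, "turn": 0}]'

```text
time_s: 4.37
tool_pos: [0.6604, 0.1617, 0.0252]
orientation: [[-0.998, -0.066, -0.002], [-0.066, 0.998, -0.0], [0.002, -0.0, -1.0]]
force: [-0.4, -0.2, -0.5]
grip_width: 0.0248
```

```bash
cat > snap.py <<'E'
import sys,cv2
from station import bot
k=sys.argv[1];P=[]
for n,(u,v) in(("top",(197,185)),("side",(215,165))):
    c=bot.capture(n);P.append(cv2.resize(c["pixels"][v-60:v+60,u-50:u+50],None,fx=4,fy=4,interpolation=cv2.INTER_CUBIC))
cv2.imwrite(f"pics/{k}.png",cv2.hconcat(P))
s=bot.observe();print(s["time_s"],s["tool_pos"],s["force"])
E
python3 snap.py a1
```

```text
4.4667 [0.6609105  0.16172189 0.02562222] [-0.19508777 -0.39359949 -0.13140602]
```

View pics/a1.png

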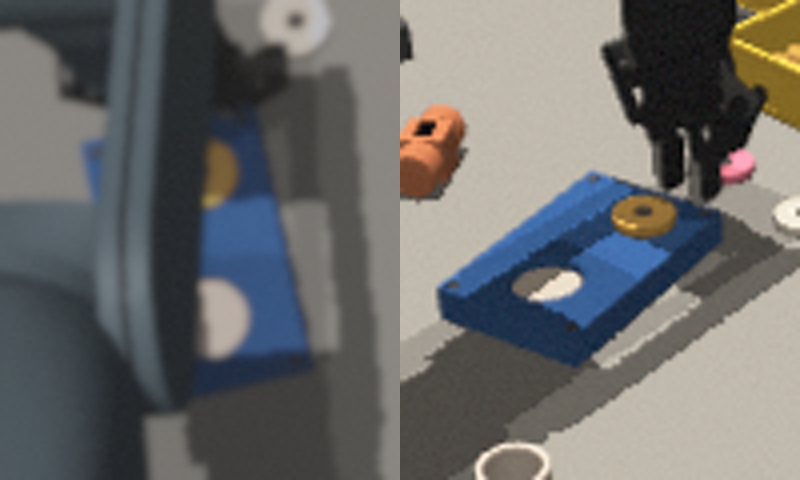

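The fingertips straddle the disc from behind (side crop, disc at 645,215). I push most of the way, then look.

play_rows --plan '[{"tx": 0.004, "ty": 0, "tz": 0, "turn": 0}, {"tx": 0.008, "ty": 0, "tz": 0, "turn": 0}, {"tx": 0.012, "ty": 0, "tz": 0, "turn": 0}, {"tx": 0.015, "ty": 0, "tz": 0, "turn": 0}, {"tx": 0.018, "ty": 0, "tz": 0, "turn": 0}, {"tx": 0.021, "ty": 0, "tz": 0, "turn": 0}, {"tx": 0.025, "ty": 0, "tz": 0, "turn": 0}, {"tx": 0.029, "ty": 0, "tz": 0, "turn": 0}, {"tx": 0.033, "ty": 0, "tz": 0, "turn": 0}, {"tx": 0.037, "ty": 0, "tz": 0, "turn": 0}, {"tx": 0.041, "ty": 0, "tz": 0, "turn": 0}, {"tx": 0.045, "ty": 0, "tz": 0, "turn": 0}, {"tx": 0.049, "ty": 0, "tz": 0, "turn": 0}, {"tx": 0.053, "ty": 0, "tz": 0, "turn": 0}, {"tx": 0.056, "ty": 0, "tz": 0, "turn": 0}, {"tx": 0.058, "ty": 0, "tz": 0, "turn": 0}, {"tx": 0.06, "ty": 0, "tz": 0, "turn": 0}, {"tx": 0.06, "ty": 0, "tz": 0, "turn": 0}]'

```text
time_s: 5.97
tool_pos: [0.6011, 0.1577, 0.0258]
orientation: [[-0.998, -0.066, -0.0], [-0.066, 0.998, -0.0], [0.0, -0.0, -1.0]]
force: [0.6, -0.4, 0.3]
grip_width: 0.025
```

```bash
python3 snap.py a2
```

```text
6.0667 [0.60144533 0.15770072 0.02579737] [-0.67887083 -0.02322973 -0.26530859]
```

View pics/a2.png

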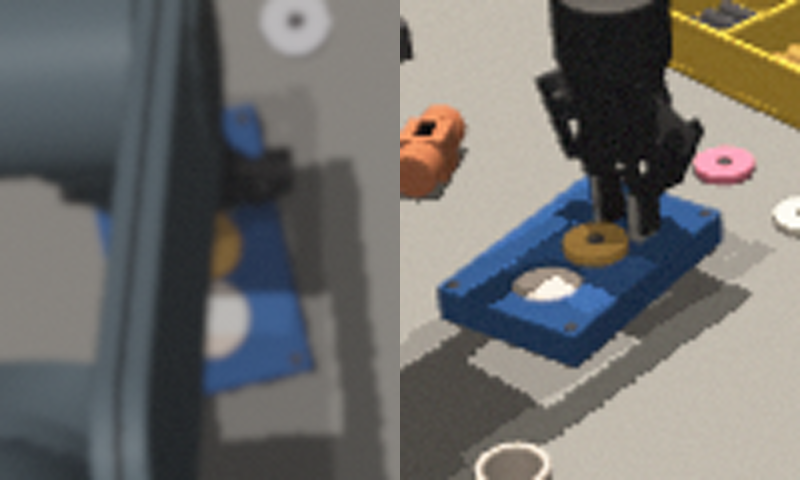

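Run:
```python
import pickle;from h import *
c=pickle.load(open("side.pkl","rb"))
print(onz(c,213.9,164.3,.032), onz(c,225.4,157.8,.032))
for p in [(.529,.153,.024),(.529,.153,.016)]:
  u,v=proj(c,p);print(((u-165)*4+400,(v-105)*4))
```

```text
[0.57473226 0.15514499 0.032     ] [0.61749773 0.15769555 0.032     ]
(np.float64(544.7500433327402), np.float64(276.1572284600934))
(np.float64(545.8540621114668), np.float64(286.32858288141665))
```

The disc sits in the cradle at (0.575, 0.155), 46 mm short of the recess and on line to 1 mm. I push on slowly.

play_rows --plan '[{"tx": 0.003, "ty": 0, "tz": 0, "turn": 0}, {"tx": 0.006, "ty": 0.0, "tz": 0, "turn": 0}, {"tx": 0.009, "ty": 0.0, "tz": 0, "turn": 0}, {"tx": 0.012, "ty": 0.001, "tz": 0, "turn": 0}, {"tx": 0.015, "ty": 0.001, "tz": 0, "turn": 0}, {"tx": 0.018, "ty": 0.001, "tz": 0, "turn": 0}, {"tx": 0.021, "ty": 0.001, "tz": 0, "turn": 0}, {"tx": 0.024, "ty": 0.001, "tz": 0, "turn": 0}, {"tx": 0.027, "ty": 0.001, "tz": 0, "turn": 0}, {"tx": 0.03, "ty": 0.001, "tz": 0, "turn": 0}, {"tx": 0.032, "ty": 0.001, "tz": 0, "turn": 0}, {"tx": 0.034, "ty": 0.001, "tz": 0, "turn": 0}, {"tx": 0.036, "ty": 0.001, "tz": 0, "turn": 0}, {"tx": 0.038, "ty": 0.001, "tz": 0, "turn": 0}, {"tx": 0.04, "ty": 0.001, "tz": 0, "turn": 0}, {"tx": 0.041, "ty": 0.001, "tz": 0, "turn": 0}, {"tx": 0.042, "ty": 0.001, "tz": 0, "turn": 0}, {"tx": 0.042, "ty": 0.001, "tz": 0, "turn": 0}]'

```text
time_s: 7.57
tool_pos: [0.5591, 0.1559, 0.0257]
orientation: [[-0.998, -0.066, -0.001], [-0.066, 0.998, -0.0], [0.001, -0.0, -1.0]]
force: [-0.8, -0.5, -0.2]
grip_width: 0.0253
```

```bash
python3 snap.py a3
```

```text
7.6667 [0.55941409 0.1559282  0.02571967] [-0.89072106  0.9573921  -0.31522197]
```

View pics/a3.png

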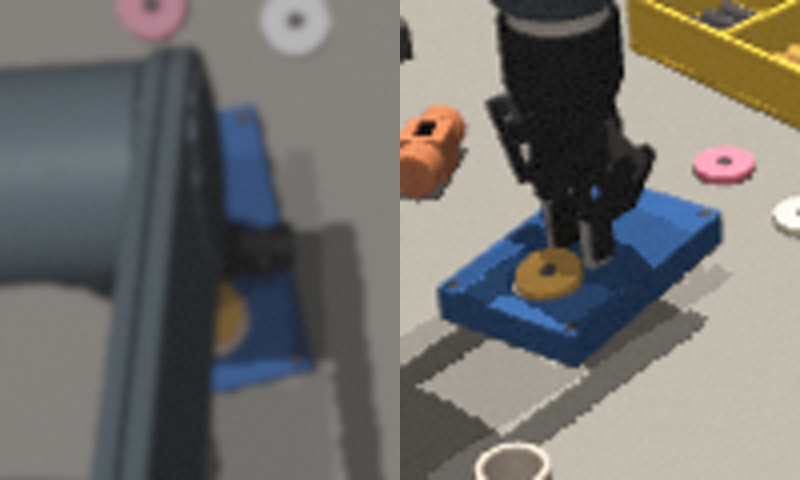

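The disc is tipped with its leading edge in the recess (side crop 549,275) and its rear edge still on the rim. A few more mm will do it.

play_rows --plan '[{"tx": 0.001, "ty": 0, "tz": 0, "turn": 0}, {"tx": 0.002, "ty": 0.0, "tz": 0, "turn": 0}, {"tx": 0.003, "ty": 0.0, "tz": 0, "turn": 0}, {"tx": 0.004, "ty": 0, "tz": 0, "turn": 0}, {"tx": 0.004, "ty": 0, "tz": 0, "turn": 0}]'

```text
time_s: 8.08
tool_pos: [0.5552, 0.1557, 0.0257]
orientation: [[-0.998, -0.066, -0.0], [-0.066, 0.998, -0.0], [0.0, 0.0, -1.0]]
force: [-0.7, 0.5, -0.7]
grip_width: 0.0251
```

```bash
python3 snap.py a4
```

```text
8.1833 [0.55552132 0.15566657 0.02583197] [ 0.31401953 -0.67396217  1.32455163]
```

View pics/a4.png

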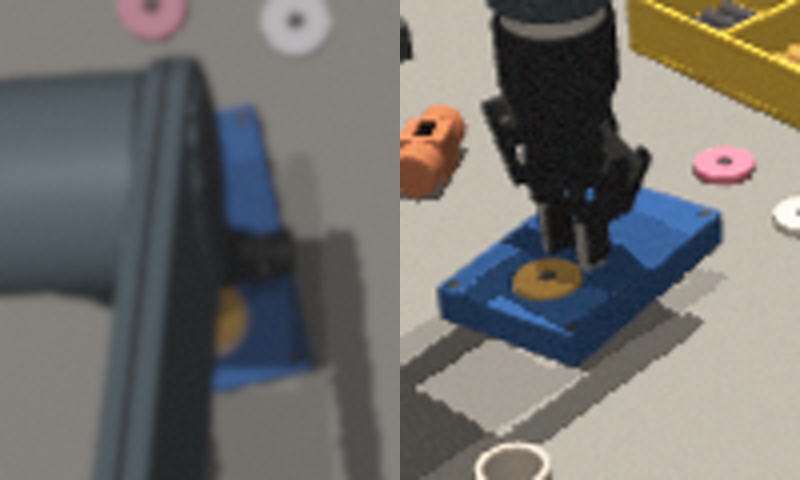

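It looks dropped in (dot at 548,274). I back the fingers off, raise them, and look.

play_rows --plan '[{"tx": -0.005, "ty": 0, "tz": 0, "turn": 0}, {"tx": -0.015, "ty": 0.0, "tz": 0, "turn": 0}, {"tx": -0.02, "ty": 0.0, "tz": -0.01, "turn": 0}, {"tx": -0.02, "ty": 0, "tz": -0.04, "turn": 0}, {"tx": -0.02, "ty": 0, "tz": -0.07, "turn": 0}, {"tx": -0.02, "ty": 0, "tz": -0.07, "turn": 0}]' --fingers 255

```text
time_s: 8.68
tool_pos: [0.5799, 0.1574, 0.1018]
orientation: [[-0.998, -0.066, 0.01], [-0.066, 0.998, 0.001], [-0.01, 0.0, -1.0]]
force: [0.8, 0.3, 1.1]
grip_width: -0.0001
```

```bash
python3 snap.py a5
```

```text
8.7833 [0.57700787 0.15710328 0.09736582] [-0.86371416 -0.00542008 -0.59325658]
```

View pics/a5.png

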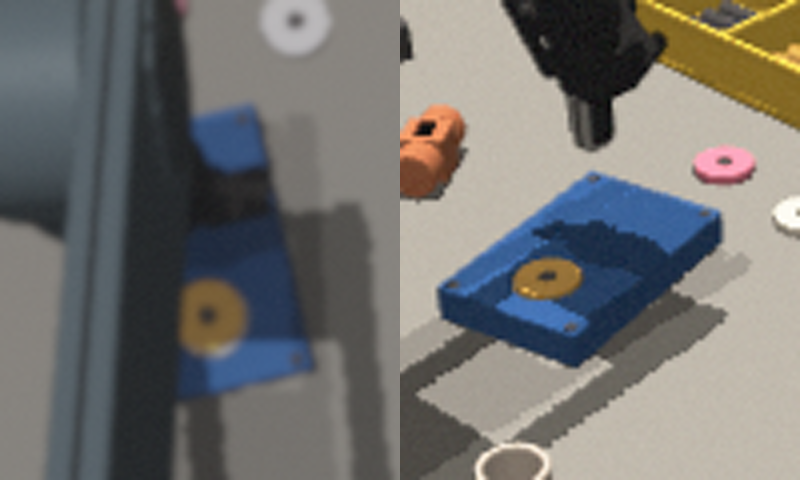

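```bash
cat > d.py <<'E'
import sys,cv2
from station import bot
from h import *
P=[]
for n in("top","side"):
    c=bot.capture(n);hsv=cv2.cvtColor(c["pixels"],cv2.COLOR_BGR2HSV)
    g=cv2.inRange(hsv,(12,110,40),(35,255,255));u,v=map(int,proj(c,(.529,.153,.024)))
    m=np.zeros_like(g);m[v-25:v+25,u-25:u+25]=g[v-25:v+25,u-25:u+25]
    cc=max(cv2.findContours(m,0,cv2.CHAIN_APPROX_NONE)[0],key=cv2.contourArea)
    e=cv2.fitEllipse(cv2.convexHull(cc));print(n,e,onz(c,*e[0],.024))
    # expected ellipse of a flat 44 mm disc at z .024
    a=np.linspace(0,6.28,60);p=np.array([proj(c,(e2[0]+.022*np.cos(t),e2[1]+.022*np.sin(t),.024)) for e2 in [onz(c,*e[0],.024)] for t in a],np.float32)
    print("  flat would be",cv2.fitEllipse(p))
    P.append(cv2.resize(c["pixels"][v-25:v+25,u-25:u+25],(400,400),interpolation=cv2.INTER_CUBIC))
cv2.imwrite(f"pics/{sys.argv[1]}.png",cv2.hconcat(P))
E
python3 d.py b1
```

```text
top ((198.4981689453125, 203.4122314453125), (15.503076553344727, 15.90168285369873), 84.69906616210938) [0.53093172 0.15421236 0.024     ]
  flat would be ((198.50062561035156, 203.4319305419922), (17.69633674621582, 17.971603393554688), 45.388919830322266)
side ((201.34259033203125, 174.2617950439453), (9.51309871673584, 16.64690589904785), 83.64279174804688) [0.52862446 0.15189142 0.024     ]
  flat would be ((201.33058166503906, 174.33255004882812), (9.319920539855957, 17.04494857788086), 84.2269515991211)
```

View pics/b1.png

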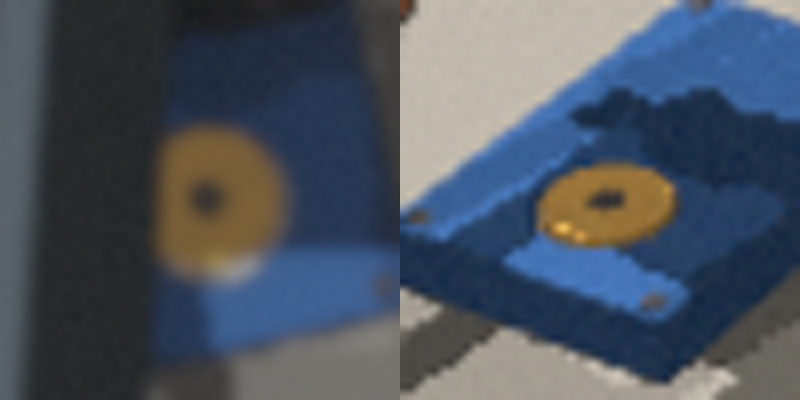

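Run:
```python
import pickle;from h import *
A=[];b=[]
for n,(x,y) in(("top",(207,200)),("side",(206,200))):
    c=pickle.load(open(n+".pkl","rb"));u,v=map(int,proj(c,(.529,.153,.024)))
    U,V=u-25+(x+.5)/8-.5,v-25+(y+.5)/8-.5
    print(n,onz(c,U,V,.024),onz(c,U,V,.030))
    o,d=ray(c,U,V);d/=np.linalg.norm(d);M=np.eye(3)-np.outer(d,d);A.append(M);b.append(M@o)
print(np.linalg.solve(sum(A),sum(b)))
# same for start disc dot
A=[];b=[]
for n,(U,V) in(("top",(197.08,167.72)),("side",(225.4,157.8))):
    c=pickle.load(open(n+".pkl","rb"))
    o,d=ray(c,U,V);d/=np.linalg.norm(d);M=np.eye(3)-np.outer(d,d);A.append(M);b.append(M@o)
print(np.linalg.solve(sum(A),sum(b)))
```

```text
top [0.53055869 0.15435031 0.024     ] [0.53015177 0.15334704 0.03      ]
side [0.53063656 0.15451808 0.024     ] [0.52534637 0.14708091 0.03      ]
[0.53053407 0.1543401  0.02413308]
[0.61868147 0.15931035 0.03076596]
```

The dot triangulates to z ≈ 0.024, so the disc looks flat and in. There is a white sliver at the front (top crop 235,265), meaning it sits against the near side. To guard against a slight tilt I will press, lift, dwell, and press again.

play_rows --plan '[{"tx": 0.02, "ty": 0, "tz": 0, "turn": 0}, {"tx": 0.045, "ty": 0, "tz": 0, "turn": 0}, {"tx": 0.045, "ty": 0, "tz": 0.03, "turn": 0}, {"tx": 0.045, "ty": 0, "tz": 0.055, "turn": 0}, {"tx": 0.045, "ty": 0, "tz": 0.065, "turn": 0}, {"tx": 0.045, "ty": 0, "tz": 0.067, "turn": 0}, {"tx": 0.045, "ty": 0, "tz": 0.067, "turn": 0}]'

```text
time_s: 9.47
tool_pos: [0.53, 0.1539, 0.0277]
orientation: [[-0.998, -0.066, -0.003], [-0.066, 0.998, -0.0], [0.003, -0.0, -1.0]]
force: [-0.2, -0.0, -0.4]
grip_width: 0.0001
```

play_rows --plan '[{"tx": 0, "ty": 0, "tz": 0.002, "turn": 0}, {"tx": 0, "ty": 0, "tz": 0.003, "turn": 0}, {"tx": 0, "ty": 0, "tz": 0.004, "turn": 0}, {"tx": 0, "ty": 0, "tz": 0.004, "turn": 0}]'

```text
time_s: 9.8
tool_pos: [0.5311, 0.1541, 0.0254]
orientation: [[-0.998, -0.066, 0.001], [-0.066, 0.998, 0.0], [-0.001, 0.0, -1.0]]
force: [0.4, 0.5, -0.7]
grip_width: 0.0
```

play_rows --plan '[{"tx": 0, "ty": 0, "tz": 0.001, "turn": 0}, {"tx": 0, "ty": 0, "tz": 0.0015, "turn": 0}, {"tx": 0, "ty": 0, "tz": 0.0015, "turn": 0}, {"tx": 0, "ty": 0, "tz": 0.0015, "turn": 0}]'

```text
time_s: 10.13
tool_pos: [0.531, 0.154, 0.0241]
orientation: [[-0.998, -0.066, 0.001], [-0.066, 0.998, 0.0], [-0.001, 0.0, -1.0]]
force: [-0.4, -0.5, 6.0]
grip_width: -0.0002
```

Contact comes at z = 0.024, deck level, with 6 N, so the disc is home. Now I lift off, dwell, press again at about 10 N for half a second, and retreat.

play_rows --plan '[{"tx": 0, "ty": 0, "tz": -0.01, "turn": 0}, {"tx": 0, "ty": 0, "tz": -0.015, "turn": 0}, {"tx": 0, "ty": 0, "tz": -0.015, "turn": 0}, {"tx": 0, "ty": 0, "tz": -0.015, "turn": 0}, {"tx": 0, "ty": 0, "tz": -0.015, "turn": 0}, {"tx": 0, "ty": 0, "tz": -0.015, "turn": 0}, {"tx": 0, "ty": 0, "tz": -0.01, "turn": 0}, {"tx": 0, "ty": 0, "tz": -0.005, "turn": 0}, {"tx": 0, "ty": 0, "tz": -0.003, "turn": 0}, {"tx": 0, "ty": 0, "tz": -0.001, "turn": 0}, {"tx": 0, "ty": 0, "tz": 0.0, "turn": 0}, {"tx": 0, "ty": 0, "tz": 0.0005, "turn": 0}, {"tx": 0, "ty": 0, "tz": 0.0005, "turn": 0}, {"tx": 0, "ty": 0, "tz": 0.0005, "turn": 0}, {"tx": 0, "ty": 0, "tz": 0.0005, "turn": 0}, {"tx": 0, "ty": 0, "tz": 0.0005, "turn": 0}]'

```text
time_s: 11.47
tool_pos: [0.53, 0.1539, 0.024]
orientation: [[-0.998, -0.066, -0.001], [-0.066, 0.998, -0.0], [0.001, -0.0, -1.0]]
force: [-5.8, -0.5, 14.4]
grip_width: -0.0001
```

play_rows --plan '[{"tx": 0, "ty": 0, "tz": -0.005, "turn": 0}, {"tx": 0, "ty": 0, "tz": -0.03, "turn": 0}, {"tx": 0, "ty": 0, "tz": -0.07, "turn": 0}, {"tx": 0, "ty": 0, "tz": -0.11, "turn": 0}, {"tx": 0, "ty": 0, "tz": -0.15, "turn": 0}, {"tx": 0.03, "ty": 0.04, "tz": -0.15, "turn": 0}, {"tx": 0.06, "ty": 0.08, "tz": -0.15, "turn": 0}, {"tx": 0.08, "ty": 0.11, "tz": -0.15, "turn": 0}, {"tx": 0.1, "ty": 0.15, "tz": -0.15, "turn": 0}, {"tx": 0.1, "ty": 0.18, "tz": -0.15, "turn": 0}, {"tx": 0.1, "ty": 0.2, "tz": -0.15, "turn": 0}, {"tx": 0.1, "ty": 0.2, "tz": -0.15, "turn": 0}, {"tx": 0.1, "ty": 0.2, "tz": -0.15, "turn": 0}, {"tx": 0.1, "ty": 0.2, "tz": -0.15, "turn": 0}]'

```text
time_s: 12.63
tool_pos: [0.4175, 0.3464, 0.1724]
orientation: [[-0.998, -0.067, -0.001], [-0.067, 0.998, -0.001], [0.001, -0.001, -1.0]]
force: [0.8, 0.1, 0.6]
grip_width: 0.0001
```

```bash
python3 d.py b2
python3 - <<'E'
from station import bot
import cv2
c=bot.capture("side");cv2.imwrite("pics/b2full.png",c["pixels"]);print(bot.observe()["force"],bot.observe()["time_s"])
E
```

```text
top ((198.48300170898438, 203.2869110107422), (15.28329849243164, 15.333708763122559), 155.2985382080078) [0.53124023 0.15425954 0.024     ]
  flat would be ((198.48545837402344, 203.30661010742188), (17.695417404174805, 17.9708309173584), 45.44612503051758)
side ((201.35028076171875, 174.173095703125), (9.549921989440918, 17.003772735595703), 82.99036407470703) [0.52890002 0.15220227 0.024     ]
  flat would be ((201.33827209472656, 174.24378967285156), (9.314682006835938, 17.040050506591797), 84.23011016845703)
[-0.24528166  0.02519792 -0.60845281] 12.7833
```

View pics/b2.png

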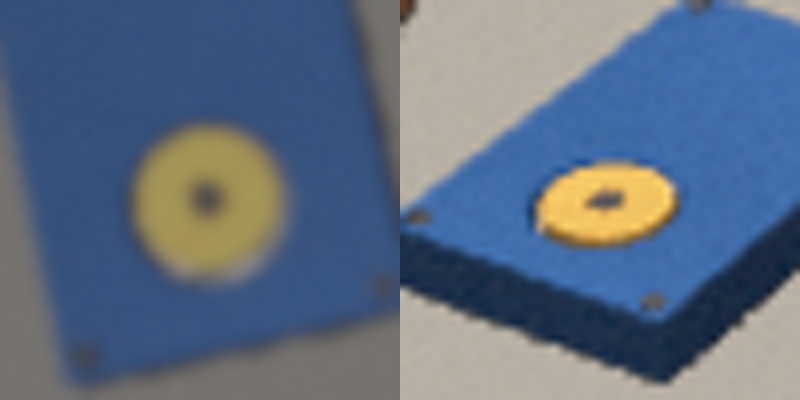

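View pics/b2full.png

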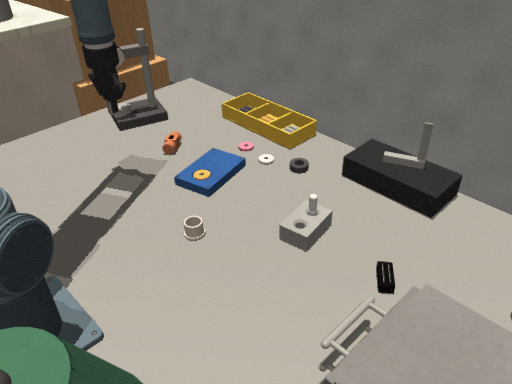

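The pictures show the disc flat in the recess (side crop 605,200), with a small gap towards the front. The pressing contact height matched the deck, and the bystanders stand where they were. Handing in.

```bash
python3 -c "
from station import bot
print(bot.job_done())"
```

```text
the job is handed in; nothing more can be done
None
```

The brass disc is in the recess and pressed down, and the job is handed in at about 12.8 s of the 58 s allowed. `job_done` gave no verdict, so the points below are my own checks.

**What I did:**
- I pushed the disc about 90 mm across the deck with two slightly opened fingertips until it dropped in, then took the fingers off.
- I pressed with closed fingers at about 6 N, lifted clear for about 0.4 s, and pressed again at about 14 N. Then I retreated.

**Last checks:**
- **Seating:** the fingers met the disc at z ≈ 0.024 m, which is deck level. Before pressing, its centre dot also triangulated to z ≈ 0.024 m. In the final picture the disc looks the same and flat.
- **Centring:** the views put the disc within 2.6 mm of my recess estimate. They disagree with each other by about 3 mm: the top view gives (0.531, 0.154) and the side view (0.529, 0.152). A thin white gap at the front shows it resting against the near side of the recess, within its play.
- **Surroundings:** the bystanders visible in the final side picture look unmoved; I judged this by eye and did not measure it. The residual force on the arm was about 0.6 N, at noise level.

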